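# Change the batch on the steam plate

## Task

Change the batch on the steam plate: first shut the steam valve fully, then take every finished flat tin off the plate and stand it on the wooden board. Then, with the steam still off, stand exactly four of the six tall tins upright on the plate, leaving the other two where they stand, and last open the valve to its 60 degree mark (the second long mark on from shut). Leave the other kitchen things alone.

Things in the scene. Friction and masses are not known exactly. Their poses are not given: they have to be found in the camera images.
- steamer: fixed steam plate, a dark flat-topped steel slab 200 mm (its x) by 260 mm (its y), its flat top 30 mm above the table, no rim; origin on the table under the slab's centre, z up. Its valve stands behind it (on its +x side): a brass post 38 mm in diameter and 78 mm high on the axis at x = 145 mm, y = 0, with a copper pipe running from it along +y for 130 mm, 34 to 56 mm above the table
- plate_top (a point): centre of the steam plate's flat top; axes as the steamer's
- valve (a joint): steam valve lever, turning about a vertical axis: 0 rad is shut (lever along the steamer's +x, against a stop), growing counter-clockwise seen from above, 1.571 rad (stop) is full open (lever along the steamer's +y); so the 60 degree mark is 1.047 rad. It stays where it is left; about 0.15 N m turns it. The pale quarter plate below it has a black mark every 15 degrees, a long one every 30
- valve_axis (a point): point on the valve's axis at the height of the lever's middle, 105 mm above the table; fixed to the steamer, axes as the steamer's
- valve_grip (a point): middle of the lever's black rubber sleeve, 79 mm from the valve's axis; x points outward along the lever, z up. The sleeve is 46 mm long, 16 mm wide, 22 mm high (94 to 116 mm above the table), free on both sides and below to 56 mm above the table
- tall1: a tall lidded steel pudding tin, a closed upright cylinder 50 mm in diameter and 55 mm high, 130 g; origin at the centre of its underside, z up
- tall2: a tall lidded steel pudding tin, a closed upright cylinder 50 mm in diameter and 55 mm high, 130 g; origin at the centre of its underside, z up
- tall3: a tall lidded steel pudding tin, a closed upright cylinder 50 mm in diameter and 55 mm high, 130 g; origin at the centre of its underside, z up
- tall4: a tall lidded steel pudding tin, a closed upright cylinder 50 mm in diameter and 55 mm high, 130 g; origin at the centre of its underside, z up
- tall5: a tall lidded steel pudding tin, a closed upright cylinder 50 mm in diameter and 55 mm high, 130 g; origin at the centre of its underside, z up
- tall6: a tall lidded steel pudding tin, a closed upright cylinder 50 mm in diameter and 55 mm high, 130 g; origin at the centre of its underside, z up
- flat1: a flat lidded steel tin, finished: a closed upright cylinder 62 mm in diameter and 38 mm high, 150 g; origin at the centre of its underside, z up. One to three of the flat tins are present
- flat2: a flat lidded steel tin, finished: a closed upright cylinder 62 mm in diameter and 38 mm high, 150 g; origin at the centre of its underside, z up. One to three of the flat tins are present
- flat3: a flat lidded steel tin, finished: a closed upright cylinder 62 mm in diameter and 38 mm high, 150 g; origin at the centre of its underside, z up. One to three of the flat tins are present
- board: fixed wooden board, 220 mm (its x) by 240 mm (its y), 14 mm thick, to one side of the steamer; origin at the centre of its underside, z up
- mat: fixed black rubber mat, 220 mm (its x) by 220 mm (its y), 4 mm thick, on the steamer's other side, on which the tall tins stand at first; origin at the centre of its underside
- cutter: bystander: a steel ring cutter, 44 mm in diameter, 30 mm high, standing on the board near its -x edge; origin at the centre of its underside
- jar: bystander: a small amber jar, 40 mm in diameter, 60 mm high, beside the mat; origin at the centre of its underside
- cakering: bystander: an aluminium cake ring, 90 mm in diameter, 50 mm high; origin at the centre of its underside
- mug: bystander: a steel mug, 80 mm in diameter, 85 mm high; origin at the centre of its underside
- spatula: bystander: a spatula lying flat on the table at the back

How it is judged (in metres and radians):
On the way, in this order (a step that is already met when the one before it is completed fails the run):
1. the steam valve is shut fully (within 4 degrees) (value of joint valve below 0.07 rad), for 0.2 s.
2. with the valve shut, every flat tin stands upright and still on the wooden board (value of joint valve below 0.07 rad and x of flat1 in the frame of board between -0.1 and 0.1 m and y of flat1 in the frame of board between -0.11 and 0.11 m and z of flat1 in the frame of board between 0.008 and 0.022 m and angle between each of flat1, flat2, flat3's own z axis and vertical below 0.15 rad and linear speed of each of flat1, flat2, flat3 below 0.02 m/s and x of flat2 in the frame of board between -0.1 and 0.1 m and y of flat2 in the frame of board between -0.11 and 0.11 m and z of flat2 in the frame of board between 0.008 and 0.022 m and x of flat3 in the frame of board between -0.1 and 0.1 m and y of flat3 in the frame of board between -0.11 and 0.11 m and z of flat3 in the frame of board between 0.008 and 0.022 m), for 0.2 s.
3. with the valve still shut, exactly four tall tins stand on the steam plate, the other two left where they stood (value of joint valve below 0.07 rad and ((x of tall1 in the frame of steamer between -0.09 and 0.09 m and y of tall1 in the frame of steamer between -0.12 and 0.12 m and z of tall1 in the frame of steamer between 0.024 and 0.038 m) or (distance of tall1 from where it was at the start of the episode below 0.08 m and height (world z) of tall1 below 0.015 m)) and ((x of tall2 in the frame of steamer between -0.09 and 0.09 m and y of tall2 in the frame of steamer between -0.12 and 0.12 m and z of tall2 in the frame of steamer between 0.024 and 0.038 m) or (distance of tall2 from where it was at the start of the episode below 0.08 m and height (world z) of tall2 below 0.015 m)) and ((x of tall3 in the frame of steamer between -0.09 and 0.09 m and y of tall3 in the frame of steamer between -0.12 and 0.12 m and z of tall3 in the frame of steamer between 0.024 and 0.038 m) or (distance of tall3 from where it was at the start of the episode below 0.08 m and height (world z) of tall3 below 0.015 m)) and ((x of tall4 in the frame of steamer between -0.09 and 0.09 m and y of tall4 in the frame of steamer between -0.12 and 0.12 m and z of tall4 in the frame of steamer between 0.024 and 0.038 m) or (distance of tall4 from where it was at the start of the episode below 0.08 m and height (world z) of tall4 below 0.015 m)) and ((x of tall5 in the frame of steamer between -0.09 and 0.09 m and y of tall5 in the frame of steamer between -0.12 and 0.12 m and z of tall5 in the frame of steamer between 0.024 and 0.038 m) or (distance of tall5 from where it was at the start of the episode below 0.08 m and height (world z) of tall5 below 0.015 m)) and ((x of tall6 in the frame of steamer between -0.09 and 0.09 m and y of tall6 in the frame of steamer between -0.12 and 0.12 m and z of tall6 in the frame of steamer between 0.024 and 0.038 m) or (distance of tall6 from where it was at the start of the episode below 0.08 m and height (world z) of tall6 below 0.015 m)) and angle between each of tall1, tall2, tall3, tall4, tall5, tall6's own z axis and vertical below 0.15 rad and linear speed of each of tall1, tall2, tall3, tall4, tall5, tall6 below 0.02 m/s and ((height (world z) of each of tall1, tall2, tall3, tall4 above 0.02 m and height (world z) of each of tall5, tall6 below 0.02 m) or (height (world z) of each of tall1, tall2, tall3, tall5 above 0.02 m and height (world z) of each of tall4, tall6 below 0.02 m) or (height (world z) of each of tall1, tall2, tall3, tall6 above 0.02 m and height (world z) of each of tall4, tall5 below 0.02 m) or (height (world z) of each of tall1, tall2, tall4, tall5 above 0.02 m and height (world z) of each of tall3, tall6 below 0.02 m) or (height (world z) of each of tall1, tall2, tall4, tall6 above 0.02 m and height (world z) of each of tall3, tall5 below 0.02 m) or (height (world z) of each of tall1, tall2, tall5, tall6 above 0.02 m and height (world z) of each of tall3, tall4 below 0.02 m) or (height (world z) of each of tall1, tall3, tall4, tall5 above 0.02 m and height (world z) of each of tall2, tall6 below 0.02 m) or (height (world z) of each of tall1, tall3, tall4, tall6 above 0.02 m and height (world z) of each of tall2, tall5 below 0.02 m) or (height (world z) of each of tall1, tall3, tall5, tall6 above 0.02 m and height (world z) of each of tall2, tall4 below 0.02 m) or (height (world z) of each of tall1, tall4, tall5, tall6 above 0.02 m and height (world z) of each of tall2, tall3 below 0.02 m) or (height (world z) of each of tall1, tall6 below 0.02 m and height (world z) of each of tall2, tall3, tall4, tall5 above 0.02 m) or (height (world z) of each of tall1, tall5 below 0.02 m and height (world z) of each of tall2, tall3, tall4, tall6 above 0.02 m) or (height (world z) of each of tall1, tall4 below 0.02 m and height (world z) of each of tall2, tall3, tall5, tall6 above 0.02 m) or (height (world z) of each of tall1, tall3 below 0.02 m and height (world z) of each of tall2, tall4, tall5, tall6 above 0.02 m) or (height (world z) of each of tall1, tall2 below 0.02 m and height (world z) of each of tall3, tall4, tall5, tall6 above 0.02 m))), for 0.2 s.
At the end, for the whole second after the job is handed in: Valve at 60 degrees within 5; every flat tin on the board and exactly four tall tins on the steam plate, centres 10 mm or more inside the edge; the other two tall tins on the mat or table within 80 mm of where they began; all tins upright and at rest (value of joint valve between 0.957 and 1.137 rad and x of flat1 in the frame of board between -0.1 and 0.1 m and y of flat1 in the frame of board between -0.11 and 0.11 m and z of flat1 in the frame of board between 0.008 and 0.022 m and angle between each of flat1, flat2, flat3, tall1, tall2, tall3, tall4, tall5, tall6's own z axis and vertical below 0.15 rad and linear speed of each of flat1, flat2, flat3, tall1, tall2, tall3, tall4, tall5, tall6 below 0.02 m/s and x of flat2 in the frame of board between -0.1 and 0.1 m and y of flat2 in the frame of board between -0.11 and 0.11 m and z of flat2 in the frame of board between 0.008 and 0.022 m and x of flat3 in the frame of board between -0.1 and 0.1 m and y of flat3 in the frame of board between -0.11 and 0.11 m and z of flat3 in the frame of board between 0.008 and 0.022 m and ((x of tall1 in the frame of steamer between -0.09 and 0.09 m and y of tall1 in the frame of steamer between -0.12 and 0.12 m and z of tall1 in the frame of steamer between 0.024 and 0.038 m) or (distance of tall1 from where it was at the start of the episode below 0.08 m and height (world z) of tall1 below 0.015 m)) and ((x of tall2 in the frame of steamer between -0.09 and 0.09 m and y of tall2 in the frame of steamer between -0.12 and 0.12 m and z of tall2 in the frame of steamer between 0.024 and 0.038 m) or (distance of tall2 from where it was at the start of the episode below 0.08 m and height (world z) of tall2 below 0.015 m)) and ((x of tall3 in the frame of steamer between -0.09 and 0.09 m and y of tall3 in the frame of steamer between -0.12 and 0.12 m and z of tall3 in the frame of steamer between 0.024 and 0.038 m) or (distance of tall3 from where it was at the start of the episode below 0.08 m and height (world z) of tall3 below 0.015 m)) and ((x of tall4 in the frame of steamer between -0.09 and 0.09 m and y of tall4 in the frame of steamer between -0.12 and 0.12 m and z of tall4 in the frame of steamer between 0.024 and 0.038 m) or (distance of tall4 from where it was at the start of the episode below 0.08 m and height (world z) of tall4 below 0.015 m)) and ((x of tall5 in the frame of steamer between -0.09 and 0.09 m and y of tall5 in the frame of steamer between -0.12 and 0.12 m and z of tall5 in the frame of steamer between 0.024 and 0.038 m) or (distance of tall5 from where it was at the start of the episode below 0.08 m and height (world z) of tall5 below 0.015 m)) and ((x of tall6 in the frame of steamer between -0.09 and 0.09 m and y of tall6 in the frame of steamer between -0.12 and 0.12 m and z of tall6 in the frame of steamer between 0.024 and 0.038 m) or (distance of tall6 from where it was at the start of the episode below 0.08 m and height (world z) of tall6 below 0.015 m)) and ((height (world z) of each of tall1, tall2, tall3, tall4 above 0.02 m and height (world z) of each of tall5, tall6 below 0.02 m) or (height (world z) of each of tall1, tall2, tall3, tall5 above 0.02 m and height (world z) of each of tall4, tall6 below 0.02 m) or (height (world z) of each of tall1, tall2, tall3, tall6 above 0.02 m and height (world z) of each of tall4, tall5 below 0.02 m) or (height (world z) of each of tall1, tall2, tall4, tall5 above 0.02 m and height (world z) of each of tall3, tall6 below 0.02 m) or (height (world z) of each of tall1, tall2, tall4, tall6 above 0.02 m and height (world z) of each of tall3, tall5 below 0.02 m) or (height (world z) of each of tall1, tall2, tall5, tall6 above 0.02 m and height (world z) of each of tall3, tall4 below 0.02 m) or (height (world z) of each of tall1, tall3, tall4, tall5 above 0.02 m and height (world z) of each of tall2, tall6 below 0.02 m) or (height (world z) of each of tall1, tall3, tall4, tall6 above 0.02 m and height (world z) of each of tall2, tall5 below 0.02 m) or (height (world z) of each of tall1, tall3, tall5, tall6 above 0.02 m and height (world z) of each of tall2, tall4 below 0.02 m) or (height (world z) of each of tall1, tall4, tall5, tall6 above 0.02 m and height (world z) of each of tall2, tall3 below 0.02 m) or (height (world z) of each of tall1, tall6 below 0.02 m and height (world z) of each of tall2, tall3, tall4, tall5 above 0.02 m) or (height (world z) of each of tall1, tall5 below 0.02 m and height (world z) of each of tall2, tall3, tall4, tall6 above 0.02 m) or (height (world z) of each of tall1, tall4 below 0.02 m and height (world z) of each of tall2, tall3, tall5, tall6 above 0.02 m) or (height (world z) of each of tall1, tall3 below 0.02 m and height (world z) of each of tall2, tall4, tall5, tall6 above 0.02 m) or (height (world z) of each of tall1, tall2 below 0.02 m and height (world z) of each of tall3, tall4, tall5, tall6 above 0.02 m))); the robot touches nothing.
It fails at once if a bystander (cutter) is pushed more than 60 mm (distance of cutter from where it was at the start of the episode above 0.06 m).
It fails at once if a bystander (jar) is pushed more than 60 mm (distance of jar from where it was at the start of the episode above 0.06 m).
It fails at once if a bystander (cakering) is pushed more than 60 mm (distance of cakering from where it was at the start of the episode above 0.06 m).
It fails at once if a bystander (mug) is pushed more than 60 mm (distance of mug from where it was at the start of the episode above 0.06 m).
It fails at once if a bystander (spatula) is pushed more than 60 mm (distance of spatula from where it was at the start of the episode above 0.06 m).
Of flat1, flat2, flat3 only 1 to 3 are there at a start; the rules pass over those that are not, and their reading is None.
At some moment in a run one of tall1, tall2, tall3, tall4, tall5, tall6 may be knocked a few centimetres aside while the robot is not near it.
It also fails if it takes over 210 s, if anything falls off the work surface, if the arm or the gripper's body presses on something with over 40 N, if the wrist force passes 120 N, or if a joint passes its speed limit or range.

## Robot

A 6-joint arm with a two-finger parallel gripper is mounted at the origin on the work surface. World frame = base frame: x ahead of the robot, y to its left, z up, the work surface at z = 0. Lengths are in m, angles in degrees, forces in N, time in s.
With the tool pointing down it reaches from about 0.35 to 0.975 m from the base axis. Payload 7.1 kg.
Tool frame: the origin (TCP) lies at the very end of the fingers, on their centre line; the grasp point (between the pads) lies 19 mm behind it; z points along the fingers, y is the line along which they close (so a half turn about z gives the same grasp; the last joint's range is limited). The gripper opens to 88 mm and grips with 3 to 60 N. Pads are 20 mm wide; open, the fingers measure 115 mm over their backs; the gripper's body (75 mm by 178 mm) begins 61 mm behind the grasp point.
Start: joints at [68.87, 24.242, 93.386, -0, 62.372, -1.089], TCP at [0.214, 0.587, 0.223] pointing down, gripper open.
Joint ranges: [-172.04, 172.04], [-51.8, 120.97], [4.93, 147.93], [-75.15, 255.16], [6.16, 154.13], [-145.62, 145.62]. Speed limits (degrees/s): [136.94, 136.94, 172.46, 180, 180, 180].

## Interface

Orientations are given as [roll, pitch, yaw] about the fixed x, y, z axes, in that order (R = Rz(yaw) Ry(pitch) Rx(roll)).
In Python, from workcell import status, vision, arm gives the robot as it stands.
- The arm moves only by the tool apply_moves, never from a script. Its argument "deltas" is a list that holds one entry, the list of rows, each a list of 5 numbers: the shift along the tool's x, y, z in mm, then the turn about the tool's z in rad, then the opening, from -1 (shut) to 1 (fully open), so that 0 is half open. A call has 1 to 12 rows; each row is the pose to reach, as a shift and turn from the pose commanded when the call began, along the tool's axes at that moment; what a row does not reach only later rows make up. A row lasts 1/8 s, in which the tool goes at most 62.5 mm and 10.7 degrees, less where a joint would pass 70% of its speed; a pose out of reach is approached as far as the arm can. A call with a gripper value outside its range is refused whole. The fingers move at their own pace and stop on an object; the grip force is fixed at half the most. Time passes only in rows, so rows that repeat a pose let the fingers close. It gives the time, the measured TCP pose, the force, the opening and the grip force at its end, in the units of the state.
- status.state(): the state, without advancing time (a new reading comes with each control period).
- vision.snapshot(name): name is "scene" or "top" or "wrist"; returns the picture (400x640x3 uint8, red, green, blue); there is no depth.
- vision.camera_model(name): a dict with "fx", "fy", "cx", "cy" (pixels), "dist_coeffs" ([k1, k2, p1, p2, k3] as OpenCV has them; the pictures are not rectified), "position" and "rotation" of the camera in the world; the wrist camera has in their place "tool_from_camera" (4x4, takes a point from camera to tool coordinates, whose origin is the TCP and whose axes are the flange's). Camera axes: x right, y down, z forward; pixel columns grow to the right and rows downward; lengths in m; the calibration is good to about 2 mm. A picture is of the moment at which its call begins: read the wrist's pose just before it. camera_model takes no time and is no camera call.
- arm.finish_job(): hands the job in; it is judged then, once.
The state is a dict: "clock": time; "q": joint angles; "joint_velocities": joint speeds; "effort": joint torques, N m; "ee_pos": TCP position; "ee_rot": TCP orientation; "contact_force": force on the tool from outside, world axes, zero at the start; "torque": the same for the moment, N m; "grip_width": opening from 0.0 (shut) to 1.0 (fully open); "grip_force": force on a finger pad.
Only numpy, scipy, OpenCV 4.12 (cv2) and the standard library are available. Lean on these libraries where they do the work, as an engineer would, in place of code of your own. Each camera call takes 0.05 s, during which the arm holds its last target. There are 200 camera calls.

## Working session

There is one attempt and no reset: what is moved stays moved. The work goes in short steps, Python scripts to look and compute and a tool call to move; the robot and the scene stay as the last step left them, time stands still between calls to the robot, and variables do not carry over. Pictures are saved under pics/ and viewed, at most 14 in all, crops included, and the job is handed in when it is done.

Besides the shell and the picture viewer there is one more tool, called as name(argument=value, ...), one argument or row to a line, values as JSON. apply_moves: Moves the arm, as the interface text tells. Its arguments: {"type":"object","properties":{"deltas":{"type":"array"}},"required":["deltas"]}

```bash
ls; mkdir -p pics; python3 - <<'E'
from workcell import status, vision, arm
import cv2
print(status.state())
for n in ("scene","top"):
    im=vision.snapshot(n); cv2.imwrite(f"pics/{n}0.png",im[:,:,::-1]); print(n,vision.camera_model(n))
print(vision.camera_model("wrist"))
E
```

```text
pics
{'clock': 0.0, 'q': array([ 6.88703910e+01,  2.42832840e+01,  9.34329885e+01, -4.29550587e-04,
        6.23706229e+01, -1.09040717e+00]), 'joint_velocities': array([-0.08002784,  0.07440882, -0.03441295, -0.02237831, -0.03449154,
       -0.04683211]), 'effort': array([ 3.37470330e-03, -5.44604588e+01, -2.73670542e+01,  6.45575090e-02,
        2.27210205e-02, -1.11894983e-04]), 'ee_pos': array([0.21395724, 0.58663706, 0.22190352]), 'ee_rot': array([-1.79913113e+02, -1.27342663e-03,  1.59960997e+02]), 'contact_force': array([0.51153812, 0.26499631, 0.30927813]), 'torque': array([-0.00772983, -0.00951413,  0.02396999]), 'grip_force': 0.0, 'grip_width': 1.0014947755484558}
scene {'fx': 445.05499552118823, 'fy': 445.05499552118823, 'cx': 314.16411617110526, 'cy': 196.67792833728464, 'dist_coeffs': array([0.03662805, 0.        , 0.        , 0.        , 0.        ]), 'position': array([1.33696384, 0.28349153, 0.94670264]), 'rotation': array([-1.36302044e+02, -2.72906113e-02,  1.10488544e+02])}
top {'fx': 411.923997909467, 'fy': 411.923997909467, 'cx': 322.3380608258389, 'cy': 197.35796089703229, 'dist_coeffs': array([-0.03564408,  0.        ,  0.        ,  0.        ,  0.        ]), 'position': array([ 0.31545671, -0.02433686,  1.26229777]), 'rotation': array([-168.65180754,    0.53791853,  -88.42494675])}
{'fx': 281.08033148961545, 'fy': 281.08033148961545, 'cx': 314.7826922207227, 'cy': 200.7406084343767, 'dist_coeffs': array([-0.01637101,  0.        ,  0.        ,  0.        ,  0.        ]), 'tool_from_camera': array([[-1.77791806e-04, -9.55376507e-01, -2.95390756e-01,
         8.07404987e-02],
       [ 9.99999735e-01, -3.78217209e-04,  6.21373800e-04,
        -8.05097087e-04],
       [-7.05367798e-04, -2.95390568e-01,  9.55376321e-01,
        -1.63601028e-01],
       [ 0.00000000e+00,  0.00000000e+00,  0.00000000e+00,
         1.00000000e+00]])}
```

View pics/top0.png

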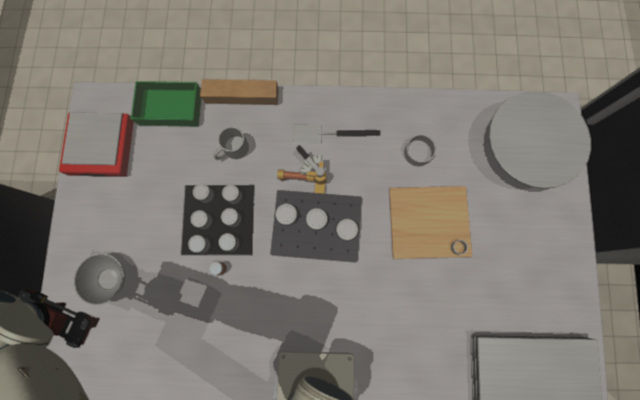

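View pics/scene0.png

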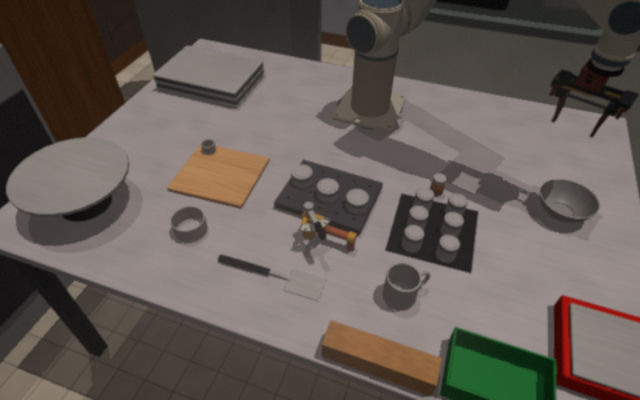

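The top view shows the plate (316,225) with three flat tins at (286,214), (317,219), (347,230). The board is at (430,222) with the cutter at (459,247), the mat at (218,220) with six tall tins, and the valve near (320,178) with its black sleeve at about (303,153). I'll zoom in for measurement.

```bash
cat > h.py <<'E'
import numpy as np, cv2, json
from scipy.spatial.transform import Rotation as R
from workcell import status, vision, arm
def cam(n, st=None):
    m=vision.camera_model(n); K=np.array([[m['fx'],0,m['cx']],[0,m['fy'],m['cy']],[0,0,1]]); d=np.array(m['dist_coeffs'])
    if n=='wrist':
        st=st or status.state(); T=np.eye(4); T[:3,:3]=R.from_euler('xyz',st['ee_rot'],degrees=True).as_matrix(); T[:3,3]=st['ee_pos']
        T=T@m['tool_from_camera']; return K,d,T[:3,:3],T[:3,3]
    return K,d,R.from_euler('xyz',m['rotation'],degrees=True).as_matrix(),np.array(m['position'])
def p2w(c,px,z):
    K,d,Rm,p=c; u=cv2.undistortPoints(np.array(px,float).reshape(-1,1,2),K,d).reshape(-1,2)
    r=np.c_[u,np.ones(len(u))]@Rm.T; return p+r*((np.asarray(z,float)-p[2])/r[:,2])[:,None]
def w2p(c,P):
    K,d,Rm,p=c; P=np.array(P,float).reshape(-1,3)
    return cv2.projectPoints((P-p)@Rm,np.zeros(3),np.zeros(3),K,d)[0].reshape(-1,2)
def ring(c,x,y,z,r,n=60):
    t=np.linspace(0,2*np.pi,n); return w2p(c,np.c_[x+r*np.cos(t),y+r*np.sin(t),0*t+z])
E
python3 - <<'E'
from h import *
im=cv2.imread('pics/top0.png'); c=im[130:270,175:480]; cv2.imwrite('pics/topz.png',cv2.resize(c,None,fx=2.6,fy=2.6,interpolation=cv2.INTER_CUBIC))
c=im[135:205,265:345]; 
s=cv2.imread('pics/scene0.png')[180:260,280:380]
a=cv2.resize(c,(480,420),interpolation=cv2.INTER_CUBIC); b=cv2.resize(s,None,fx=3.2,fy=3.2*1.3,interpolation=cv2.INTER_CUBIC)
b=cv2.resize(s,(320,256),interpolation=cv2.INTER_CUBIC); o=np.zeros((420,800,3),np.uint8); o[:,:480]=a; o[:256,480:]=b
cv2.imwrite('pics/valvez.png',o)
C=cam('top')
print(p2w(C,[(275,192),(362,196),(359,261),(271,255)],[.03]*4).round(3))
print('board',p2w(C,[(390,187),(467,186),(471,257),(392,259)],[.014]*4).round(3))
E
```

```text
[[ 0.575  0.139  0.03 ]
 [ 0.57  -0.127  0.03 ]
 [ 0.373 -0.12   0.03 ]
 [ 0.384  0.142  0.03 ]]
board [[ 0.604 -0.215  0.014]
 [ 0.613 -0.455  0.014]
 [ 0.394 -0.458  0.014]
 [ 0.382 -0.22   0.014]]
```

View pics/topz.png

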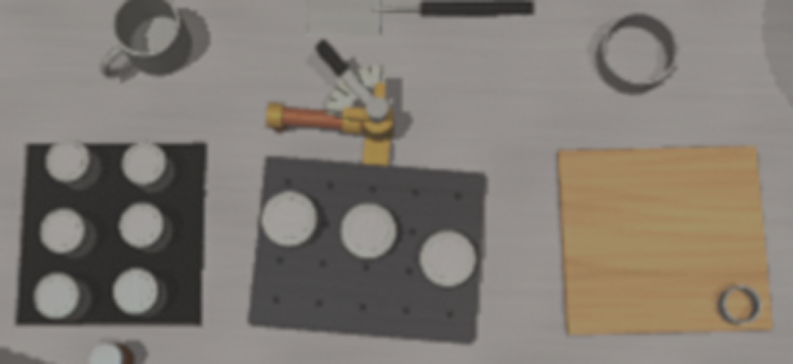

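View pics/valvez.png

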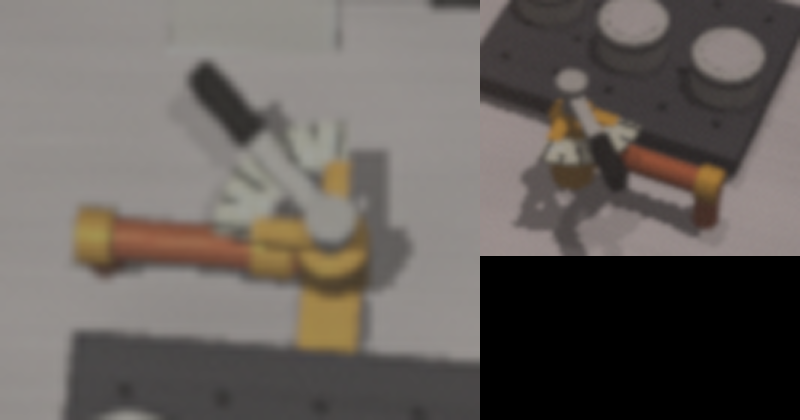

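```bash
cat > meas.py <<'E'
from h import *
C=cam('top'); S=lambda L:np.array(L,float)/2.6+[175,130]-.3
def rect(L,z,sx,sy):
    P=p2w(C,S(L),[z]*4)[:,:2]; c=P.mean(0); M=np.array([[sx,sy],[sx,-sy],[-sx,-sy],[-sx,sy]])/2
    H=(P-c).T@M; a=np.arctan2(H[1,0]-H[0,1],H[0,0]+H[1,1]); Rm=np.array([[np.cos(a),-np.sin(a)],[np.sin(a),np.cos(a)]])
    return c,a,np.abs(P-c-M@Rm.T).max()
for n,L,z,sx,sy in (('plate',[(267,157),(486,172),(476,342),(250,325)],.03,.2,.26),('board',[(557,150),(757,147),(771,328),(568,333)],.014,.22,.24),('mat',[(26,144),(206,143),(201,324),(16,325)],.004,.22,.22)):
    c,a,e=rect(L,z,sx,sy); print(n,c.round(4),np.degrees(a).round(2),'res',e.round(4))
    if n=='plate': sc,sa=c,a
f=p2w(C,S([(289,219),(369,231),(448,258)]),[.068]*3); t=p2w(C,S([(68,161),(144,163),(63,231),(141,225),(57,296),(136,291)]),[.059]*6)
print('flat',f.round(3).tolist()); print('tall',t.round(3).tolist())
ca,sn=np.cos(sa),np.sin(sa); ax=sc+[.145*ca,.145*sn]
print('axis from plate',ax, 'hub px',w2p(C,[*ax,.116]))
V=np.array([(203,75),(250,128),(226,101),(330,218)])/6+[265,135]-.4
v=p2w(C,V,[.116]*4); print('valve',v.round(4).tolist())
d=v[2,:2]-v[3,:2]; print('lever',np.hypot(*d),np.degrees(np.arctan2(d[1],d[0])-sa))
im=cv2.resize(cv2.imread('pics/top0.png')[130:270,175:480],None,fx=2.6,fy=2.6)
def dr(p,col,cl=True): cv2.polylines(im,[(((p-[175,130]+.3)*2.6)*8).round().astype(int)],cl,col,1,cv2.LINE_AA,3)
for x,y,_ in f: dr(ring(C,x,y,.068,.031),(0,0,255))
for x,y,_ in t: dr(ring(C,x,y,.059,.025),(0,0,255))
for a in(0,15,30,45,60,90):
    q=np.radians(a)+sa; dr(w2p(C,[[*(ax+.03*np.array([np.cos(q),np.sin(q)])),.105],[*(ax+.1*np.array([np.cos(q),np.sin(q)])),.105]]),(0,255,0),False)
dr(w2p(C,[[*(sc+np.array([[ca,-sn],[sn,ca]])@[i*.1,j*.13]),.03] for i,j in((1,1),(1,-1),(-1,-1),(-1,1))]),(0,255,255))
cv2.imwrite('pics/ov.png',im)
E
python3 meas.py
```

```text
plate [0.4771 0.0082] -2.7 res 0.0015
board [ 0.4995 -0.3363] 2.59 res 0.0026
mat [0.4905 0.3164] 1.94 res 0.0015
flat [[0.502, 0.099, 0.068], [0.491, 0.008, 0.068], [0.463, -0.081, 0.068]]
tall [[0.565, 0.359, 0.059], [0.565, 0.271, 0.059], [0.483, 0.358, 0.059], [0.492, 0.269, 0.059], [0.409, 0.358, 0.059], [0.417, 0.269, 0.059]]
axis from plate [0.6219549  0.00142001] hub px [[320.05691324 171.1018131 ]]
valve [[0.6926, 0.0665, 0.116], [0.6664, 0.0427, 0.116], [0.6797, 0.0548, 0.116], [0.6224, 0.0027, 0.116]]
lever 0.07741945022410178 44.95119252850964
```

View pics/ov.png

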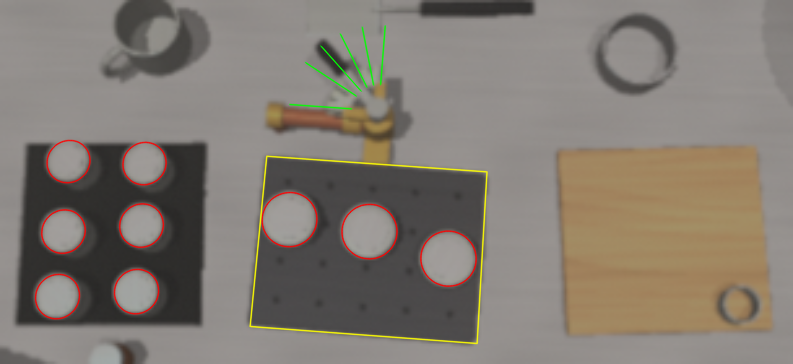

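The overlay fits all the tins and the plate edges. The lever reads about 45°, and the hub sits where the geometry predicts, so I'll go to the lever.

```bash
cat >> h.py <<'E'
def rel(*tg):
    "targets (x,y,z,yaw deg) -> shift mm in tool axes and turn rad from the present pose"
    s=status.state(); Rm=R.from_euler('xyz',s['ee_rot'],degrees=True).as_matrix()
    print('t',round(s['clock'],2),'pos',s['ee_pos'].round(4),'rot',s['ee_rot'].round(2),'w',round(float(s['grip_width']),3),'F',s['contact_force'].round(1))
    for t in tg: print(t,'->',(Rm.T@(np.array(t[:3])-s['ee_pos'])*1000).round(1).tolist(),round(float(-np.radians((t[3]-s['ee_rot'][2]+180)%360-180)),3))
E
python3 - <<'E'
from h import *
rel((.6802,.055,.17,222.25),(.6802,.055,.086,222.25))
E
```

```text
t 0.1 pos [0.214  0.5867 0.222 ] rot [-179.92   -0.    159.96] w 1.0 F [ 0.1  0.1 -0. ]
(0.6802, 0.055, 0.17, 222.25) -> [-620.2, -339.6, 52.4] -1.087
(0.6802, 0.055, 0.086, 222.25) -> [-620.2, -339.5, 136.4] -1.087
```

apply_moves(
  deltas=[
    [[-52,-28,0,-0.09,1],[-103,-57,0,-0.18,1],[-155,-85,0,-0.27,1],[-207,-113,0,-0.36,1],[-258,-141,0,-0.45,1],[-310,-170,0,-0.54,1],[-362,-198,0,-0.63,1],[-413,-226,0,-0.72,1],[-465,-255,5,-0.81,1],[-517,-283,15,-0.91,1],[-568,-311,30,-1.0,1],[-620,-340,50,-1.087,1]],
  ],
)

```text
clock: 1.6
ee_pos: [0.6811, 0.0539, 0.1724]
ee_rot: [-180.0, 0.0, -137.6]
contact_force: [0.8, 1.1, -0.5]
grip_width: 1.0
grip_force: 0.0
```

apply_moves(
  deltas=[
    [[0,0,0,0,1],[0,0,0,0,1]],
  ],
)

```text
clock: 1.85
ee_pos: [0.6793, 0.0554, 0.1721]
ee_rot: [179.9, -0.1, -137.8]
contact_force: [-1.0, 0.2, -0.0]
grip_width: 1.003
grip_force: 0.0
```

```bash
python3 - <<'E'
from h import *
rel((.6802,.055,.086,222.25)); st=status.state()
C=cam('wrist',st); im=vision.snapshot('wrist')[:,:,::-1].copy()
ax=np.array([.622,.0018])
for a in(0,30,45,60):
    q=np.radians(a-2.7);u=np.array([np.cos(q),np.sin(q)]);P=w2p(C,[[*(ax+.056*u),.116],[*(ax+.102*u),.116]])
    cv2.polylines(im,[(P*8).round().astype(int)],False,(0,255,0),1,cv2.LINE_AA,3)
cv2.imwrite('pics/w1.png',im)
E
```

```text
t 1.85 pos [0.6793 0.0554 0.1721] rot [ 1.7993e+02 -6.0000e-02 -1.3783e+02] w 1.003 F [-1.   0.2 -0. ]
(0.6802, 0.055, 0.086, 222.25) -> [-0.5, -1.0, 86.1] -0.001
```

View pics/w1.png

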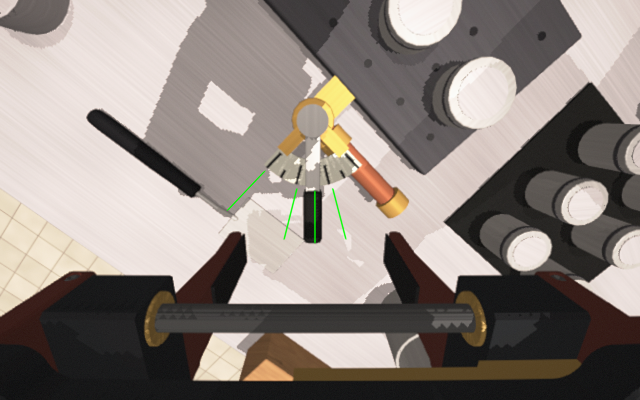

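The wrist view shows the black sleeve at (313,215), lying on the predicted 45° line and midway between the fingers. I'll descend and grip it.

apply_moves(
  deltas=[
    [[0,-1,30,0,1],[0,-1,60,0,1],[0,-1,86,0,1],[0,-1,86,0,1],[0,-1,86,0,-1],[0,-1,86,0,-1],[0,-1,86,0,-1],[0,-1,86,0,-1],[0,-1,86,0,-1],[0,-1,86,0,-1]],
  ],
)

```text
clock: 3.15
ee_pos: [0.6806, 0.0547, 0.0867]
ee_rot: [180.0, -0.0, -137.8]
contact_force: [0.3, -0.5, 0.4]
grip_width: 0.353
grip_force: 0.0
```

apply_moves(
  deltas=[
    [[0.4,-8.3,0,0.105,-1],[1.7,-16.4,0,0.209,-1],[3.9,-24.4,0,0.314,-1],[6.8,-32.1,0,0.419,-1],[10.6,-39.5,0,0.524,-1],[15.1,-46.4,0,0.628,-1],[20.3,-52.9,0,0.733,-1],[22.6,-55.3,0,0.775,-1],[24.1,-56.8,0,0.803,-1],[24.1,-56.8,0,0.803,-1],[24.1,-56.8,0,0.803,-1]],
  ],
)

```text
clock: 4.53
ee_pos: [0.7009, -0.0018, 0.0866]
ee_rot: [179.9, -0.0, 176.3]
contact_force: [0.2, 7.8, -0.3]
grip_width: 0.183
grip_force: 30.0
```

The lever is against its stop: there is a 7.8 N reaction and the pose matches 0°. I'll release it, lift, and check with the camera.

apply_moves(
  deltas=[
    [[-0.5,-0.5,0,0,0],[-0.5,-0.5,0,0,0],[-0.5,-0.5,0,0,0],[-0.5,-0.5,0,0,0],[-0.5,-0.5,0,0,0],[-0.5,-0.5,0,0,0],[0,0,-50,0,1],[0,0,-90,0,1],[0,0,-90,0.18,1],[0,0,-90,0.35,1]],
  ],
)

```text
clock: 5.78
ee_pos: [0.7012, -0.0035, 0.1778]
ee_rot: [180.0, 0.1, 155.9]
contact_force: [0.4, 0.2, -0.3]
grip_width: 0.915
grip_force: 0.0
```

```bash
python3 - <<'E'
from h import *
rel((.463,-.081,.12,90),(.463,-.081,.036,90)); st=status.state()
C=cam('wrist',st); im=vision.snapshot('wrist')[:,:,::-1].copy()
ax=np.array([.622,.0018])
for a in(-4,0,4,60):
    q=np.radians(a-2.7);u=np.array([np.cos(q),np.sin(q)]);P=w2p(C,[[*(ax+.056*u),.116],[*(ax+.102*u),.116]])
    cv2.polylines(im,[(P*8).round().astype(int)],False,(0,255,0),1,cv2.LINE_AA,3)
for x,y in((.502,.099),(.491,.008),(.463,-.081)): cv2.polylines(im,[(ring(C,x,y,.068,.031)*8).round().astype(int)],True,(0,0,255),1,cv2.LINE_AA,3)
cv2.imwrite('pics/w2.png',im)
E
```

```text
t 5.78 pos [ 0.7012 -0.0035  0.1778] rot [1.7997e+02 8.0000e-02 1.5585e+02] w 0.915 F [ 0.4  0.2 -0.3]
(0.463, -0.081, 0.12, 90) -> [185.8, -168.2, 57.4] 1.149
(0.463, -0.081, 0.036, 90) -> [185.9, -168.2, 141.4] 1.149
```

View pics/w2.png

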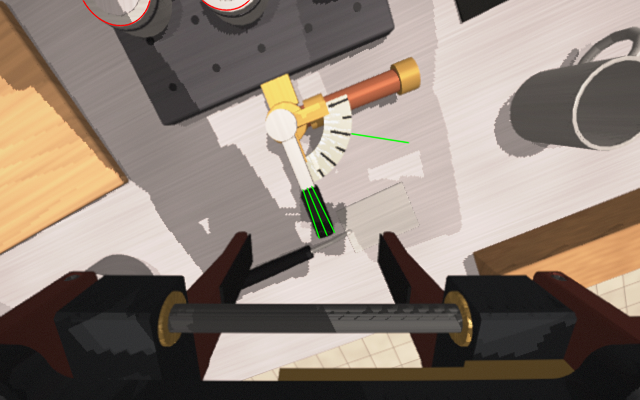

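The lever, at about (317,212), lies on the 0° line, so the valve is shut. The tin rings match too. Next is flat tin F3.

apply_moves(
  deltas=[
    [[27,-24,0,0.16,1],[54,-48,0,0.33,1],[80,-72,0,0.49,1],[107,-97,0,0.66,1],[134,-121,10,0.82,1],[160,-145,30,0.99,1],[186,-168,57,1.149,1],[186,-168,57,1.149,1],[186,-168,57,1.149,1]],
  ],
)

```text
clock: 6.95
ee_pos: [0.4642, -0.0823, 0.1204]
ee_rot: [179.9, 0.0, 90.5]
contact_force: [0.8, 0.1, 0.3]
grip_width: 1.0
grip_force: 0.0
```

```bash
python3 - <<'E'
from h import *
rel((.463,-.081,.036,90))
E
```

```text
t 6.95 pos [ 0.4642 -0.0823  0.1204] rot [1.799e+02 2.000e-02 9.050e+01] w 1.0 F [0.8 0.1 0.3]
(0.463, -0.081, 0.036, 90) -> [1.3, -1.4, 84.4] 0.009
```

apply_moves(
  deltas=[
    [[1,-1,40,0.009,1],[1,-1,75,0.009,1],[1,-1,84,0.009,1],[1,-1,84,0.009,1],[1,-1,84,0.009,-1],[1,-1,84,0.009,-1],[1,-1,84,0.009,-1],[1,-1,84,0.009,-1],[1,-1,84,0.009,-1],[1,-1,84,0.009,-1],[1,-1,40,0.009,-1],[1,-1,14,0.009,-1]],
  ],
)

```text
clock: 8.45
ee_pos: [0.4619, -0.0811, 0.107]
ee_rot: [180.0, 0.0, 89.8]
contact_force: [0.5, -0.3, -2.2]
grip_width: 0.702
grip_force: 30.0
```

```bash
python3 - <<'E'
from h import *
rel((.552,-.394,.1,92.6),(.552,-.394,.0205,92.6))
E
```

```text
t 8.45 pos [ 0.4619 -0.0811  0.107 ] rot [179.99   0.    89.83] w 0.702 F [ 0.5 -0.3 -2.2]
(0.552, -0.394, 0.1, 92.6) -> [-312.6, 91.1, 7.0] -0.048
(0.552, -0.394, 0.0205, 92.6) -> [-312.6, 91.0, 86.5] -0.048
```

apply_moves(
  deltas=[
    [[-52,15,0,-0.01,-1],[-104,30,0,-0.02,-1],[-156,45,0,-0.03,-1],[-208,60,0,-0.04,-1],[-260,75,0,-0.048,-1],[-313,91,7,-0.048,-1],[-313,91,30,-0.048,-1],[-313,91,60,-0.048,-1],[-313,91,78,-0.048,-1],[-313,91,86,-0.048,-1],[-313,91,86,-0.048,-1],[-313,91,86,-0.048,-1]],
  ],
)

```text
clock: 9.95
ee_pos: [0.5524, -0.3945, 0.0204]
ee_rot: [180.0, 0.0, 92.6]
contact_force: [0.1, 1.1, -0.9]
grip_width: 0.705
grip_force: 30.0
```

apply_moves(
  deltas=[
    [[0,0,0,0,0.8],[0,0,0,0,0.8],[0,0,0,0,0.8],[0,0,0,0,0.8],[0,0,-30,0,0.8],[0,0,-70,0,0.9],[0,0,-100,0,1]],
  ],
)

```text
clock: 10.82
ee_pos: [0.5523, -0.3946, 0.1214]
ee_rot: [180.0, 0.0, 92.6]
contact_force: [0.6, -0.1, 0.7]
grip_width: 0.99
grip_force: 0.0
```

```bash
python3 - <<'E'
from h import *
rel((.491,.008,.12,90),(.491,.008,.036,90))
E
```

```text
t 10.82 pos [ 0.5523 -0.3946  0.1214] rot [1.7995e+02 4.0000e-02 9.2580e+01] w 0.99 F [ 0.6 -0.1  0.7]
(0.491, 0.008, 0.12, 90) -> [404.9, -43.1, 1.1] 0.045
(0.491, 0.008, 0.036, 90) -> [405.0, -43.2, 85.1] 0.045
```

apply_moves(
  deltas=[
    [[58,-6,0,0.01,1],[116,-12,0,0.02,1],[174,-18,0,0.03,1],[232,-25,0,0.04,1],[290,-31,0,0.045,1],[348,-37,0,0.045,1],[405,-43,1,0.045,1],[405,-43,1,0.045,1],[405,-43,40,0.045,1],[405,-43,75,0.045,1],[405,-43,85,0.045,1],[405,-43,85,0.045,1]],
  ],
)

```text
clock: 12.32
ee_pos: [0.4908, 0.0077, 0.0346]
ee_rot: [-179.9, 0.0, 90.0]
contact_force: [-1.1, -0.5, 0.3]
grip_width: 1.001
grip_force: 0.0
```

apply_moves(
  deltas=[
    [[0,0,0,0,-1],[0,0,0,0,-1],[0,0,0,0,-1],[0,0,0,0,-1],[0,0,0,0,-1],[0,0,0,0,-1],[0,0,-40,0,-1],[0,0,-70,0,-1]],
  ],
)

```text
clock: 13.32
ee_pos: [0.4904, 0.0084, 0.1056]
ee_rot: [-180.0, -0.0, 90.0]
contact_force: [0.0, 0.1, -1.7]
grip_width: 0.703
grip_force: 30.0
```

```bash
python3 - <<'E'
from h import *
rel((.547,-.279,.1,92.6),(.547,-.279,.0205,92.6))
E
```

```text
t 13.32 pos [0.4904 0.0084 0.1056] rot [-179.96   -0.     90.01] w 0.703 F [ 0.   0.1 -1.7]
(0.547, -0.279, 0.1, 92.6) -> [-287.4, 56.6, 5.6] -0.045
(0.547, -0.279, 0.0205, 92.6) -> [-287.4, 56.6, 85.1] -0.045
```

apply_moves(
  deltas=[
    [[-48,9,0,0,-1],[-96,19,0,0,-1],[-144,28,0,0,-1],[-192,38,0,0,-1],[-240,47,0,0,-1],[-287,56,5,0,-1],[-287,56,30,0,-1],[-287,56,60,0,-1],[-287,56,77,0,-1],[-287,56,85,0,-1],[-287,56,85,0,-1],[-287,56,85,0,-1]],
  ],
)

```text
clock: 14.82
ee_pos: [0.5474, -0.2788, 0.0204]
ee_rot: [179.9, 0.0, 90.0]
contact_force: [-0.7, -0.0, -2.2]
grip_width: 0.701
grip_force: 30.0
```

apply_moves(
  deltas=[
    [[0,0,0,0,0.8],[0,0,0,0,0.8],[0,0,0,0,0.8],[0,0,0,0,0.8],[0,0,-30,0,0.8],[0,0,-70,0,0.9],[0,0,-100,0,1]],
  ],
)

```text
clock: 15.7
ee_pos: [0.5471, -0.2788, 0.1213]
ee_rot: [180.0, 0.0, 90.0]
contact_force: [0.8, 0.3, -0.4]
grip_width: 0.992
grip_force: 0.0
```

apply_moves(
  deltas=[
    [[54,-6,0,0,1],[108,-13,0,0,1],[162,-19,0,0,1],[216,-26,0,0,1],[270,-32,0,0,1],[324,-39,0,0,1],[378,-45,0,0,1],[378,-45,0,0,1],[378,-45,30,0,1],[378,-45,30,0,1]],
  ],
)

```text
clock: 16.95
ee_pos: [0.5004, 0.0983, 0.0884]
ee_rot: [-179.8, 0.0, 90.0]
contact_force: [-0.0, 0.6, -0.1]
grip_width: 1.0
grip_force: 0.0
```

```bash
python3 - <<'E'
from h import *
rel((.502,.099,.036,90)); im=vision.snapshot('top'); cv2.imwrite('pics/top1.png',im[:,:,::-1])
cv2.imwrite('pics/top1z.png',cv2.resize(im[130:270,175:480,::-1],None,fx=2.6,fy=2.6,interpolation=cv2.INTER_CUBIC))
E
```

```text
t 16.95 pos [0.5004 0.0983 0.0884] rot [-1.7978e+02  5.0000e-02  8.9980e+01] w 1.0 F [-0.   0.6 -0.1]
(0.502, 0.099, 0.036, 90) -> [0.7, 1.8, 52.4] -0.0
```

apply_moves(
  deltas=[
    [[0,1,40,0,1],[0,1,53,0,1],[0,1,53,0,1],[0,1,53,0,-1],[0,1,53,0,-1],[0,1,53,0,-1],[0,1,53,0,-1],[0,1,53,0,-1],[0,1,53,0,-1],[0,1,10,0,-1],[0,1,-17,0,-1],[0,1,-17,0,-1]],
  ],
)

```text
clock: 18.5
ee_pos: [0.504, 0.0996, 0.1083]
ee_rot: [179.8, -0.0, 90.0]
contact_force: [-0.3, 0.4, -1.7]
grip_width: 0.704
grip_force: 30.0
```

```bash
python3 - <<'E'
from h import *
rel((.447,-.284,.0205,90))
E
```

```text
t 18.5 pos [0.504  0.0996 0.1083] rot [ 1.7978e+02 -4.0000e-02  9.0010e+01] w 0.704 F [-0.3  0.4 -1.7]
(0.447, -0.284, 0.0205, 90) -> [-383.6, -57.4, 87.4] 0.0
```

View pics/top1z.png

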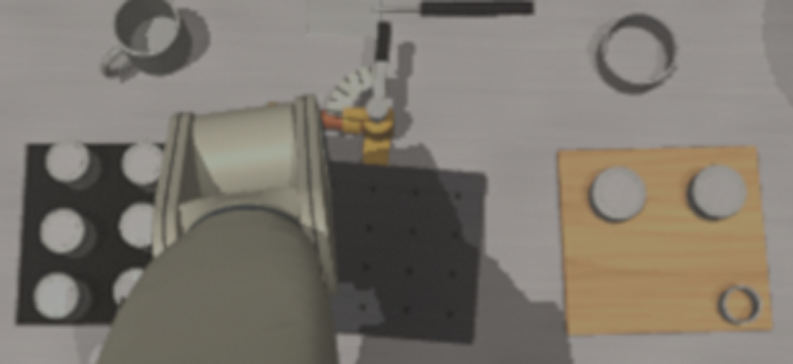

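Two flat tins stand on the board at (617,193) and (717,190), and the lever is still at shut. I'll place the third and re-measure the tall tins.

apply_moves(
  deltas=[
    [[-60,-9,0,0,-1],[-120,-18,0,0,-1],[-180,-27,0,0,-1],[-240,-36,0,0,-1],[-300,-45,0,0,-1],[-350,-52,0,0,-1],[-383,-56,5,0,-1],[-383,-56,35,0,-1],[-383,-56,65,0,-1],[-383,-56,79,0,-1],[-383,-56,86,0,-1],[-383,-56,86,0,-1]],
  ],
)

```text
clock: 20.0
ee_pos: [0.4468, -0.2836, 0.0208]
ee_rot: [-180.0, -0.0, 90.0]
contact_force: [0.6, 0.2, -1.9]
grip_width: 0.703
grip_force: 30.0
```

apply_moves(
  deltas=[
    [[0,0,0,0,0.8],[0,0,0,0,0.8],[0,0,0,0,0.8],[0,0,0,0,0.8],[0,0,-30,0,0.8],[0,0,-70,0,0.9],[0,0,-120,0,1],[0,0,-120,0,1]],
  ],
)

```text
clock: 21.0
ee_pos: [0.449, -0.2852, 0.1444]
ee_rot: [179.6, 0.2, 90.0]
contact_force: [0.5, -0.5, -0.4]
grip_width: 1.005
grip_force: 0.0
```

```bash
cat >> h.py <<'E'
def lids(im,z=.059,box=(175,176,262,270),r=.025):
    "refined lid circles in a top picture (BGR) -> world xy"
    x0,y0,x1,y1=box; k=4; g=cv2.resize(cv2.cvtColor(im,cv2.COLOR_BGR2GRAY)[y0:y1,x0:x1],None,fx=k,fy=k,interpolation=cv2.INTER_CUBIC)
    C=cam('top'); rp=r*C[0][0,0]/(C[3][2]-z)*k
    h=cv2.HoughCircles(g,cv2.HOUGH_GRADIENT_ALT,1.5,rp*1.5,param1=120,param2=.6,minRadius=int(rp*.85),maxRadius=int(rp*1.15))
    if h is None: return np.zeros((0,2))
    return p2w(C,(h[0,:,:2]+.5)/k-.5+[x0,y0],[z]*len(h[0]))[:,:2]
E
python3 - <<'E'
from h import *
print('old',lids(cv2.imread('pics/top0.png')).round(3).tolist())
im=vision.snapshot('top')[:,:,::-1].copy(); cv2.imwrite('pics/top2.png',im)
print('new',lids(im).round(3).tolist())
rel((.565,.271,.14,180))
E
```

```text
old [[0.41, 0.359], [0.417, 0.271], [0.491, 0.269], [0.484, 0.358], [0.564, 0.27], [0.567, 0.36]]
new [[0.409, 0.359], [0.494, 0.27], [0.484, 0.358], [0.417, 0.271], [0.564, 0.272], [0.567, 0.36]]
t 21.05 pos [ 0.4477 -0.2843  0.1423] rot [1.7982e+02 1.3000e-01 9.0000e+01] w 1.001 F [-0.8  0.1  0.1]
(0.565, 0.271, 0.14, 180) -> [555.3, 117.3, 1.5] -1.571
```

apply_moves(
  deltas=[
    [[50,10,0,-0.15,1],[100,20,0,-0.3,1],[150,32,0,-0.45,1],[200,43,0,-0.6,1],[250,54,0,-0.75,1],[300,65,0,-0.9,1],[350,76,0,-1.05,1],[400,87,0,-1.2,1],[455,97,0,-1.35,1],[505,107,0,-1.5,1],[555,117,0,-1.571,0.8],[555,117,0,-1.571,0.8]],
  ],
)

```text
clock: 22.55
ee_pos: [0.5633, 0.2741, 0.1387]
ee_rot: [-180.0, -0.1, -179.8]
contact_force: [-0.2, -0.1, 0.8]
grip_width: 0.902
grip_force: 0.0
```

apply_moves(
  deltas=[
    [[0,0,0,0,0.8],[0,0,0,0,0.8]],
  ],
)

```text
clock: 22.8
ee_pos: [0.5631, 0.2698, 0.1399]
ee_rot: [-179.9, -0.1, 179.9]
contact_force: [-0.5, -0.3, -0.1]
grip_width: 0.9
grip_force: 0.0
```

```bash
python3 - <<'E'
from h import *
rel((.565,.271,.015,180))
E
```

```text
t 22.8 pos [0.5631 0.2698 0.1399] rot [-1.7994e+02 -1.0000e-01  1.7992e+02] w 0.9 F [-0.5 -0.3 -0.1]
(0.565, 0.271, 0.015, 180) -> [-2.1, 1.3, 124.9] -0.001
```

apply_moves(
  deltas=[
    [[-1,1,45,0,0.8],[-1,1,90,0,0.8],[-1,1,118,0,0.8],[-1,1,125,0,0.8],[-1,1,125,0,-1],[-1,1,125,0,-1],[-1,1,125,0,-1],[-1,1,125,0,-1],[-1,1,125,0,-1],[-1,1,125,0,-1],[-1,1,80,0,-1],[-1,1,35,0,-1]],
  ],
)

```text
clock: 24.3
ee_pos: [0.5642, 0.2721, 0.1063]
ee_rot: [-180.0, -0.1, -180.0]
contact_force: [0.8, 0.3, -0.4]
grip_width: 0.565
grip_force: 30.0
```

```bash
python3 - <<'E'
from h import *
rel((.519,-.054,.1,177.3),(.519,-.054,.0415,177.3))
E
```

```text
t 24.3 pos [0.5642 0.2721 0.1063] rot [-1.7996e+02 -8.0000e-02 -1.7998e+02] w 0.565 F [ 0.8  0.3 -0.4]
(0.519, -0.054, 0.1, 177.3) -> [45.2, -326.1, 6.6] 0.047
(0.519, -0.054, 0.0415, 177.3) -> [45.2, -326.1, 65.1] 0.047
```

apply_moves(
  deltas=[
    [[7,-54,0,0,-1],[15,-108,0,0,-1],[22,-162,0,0,-1],[30,-216,0,0,-1],[38,-270,0,0,-1],[45,-326,0,0,-1],[45,-326,5,0,-1],[45,-326,35,0,-1],[45,-326,56,0,-1],[45,-326,63.5,0,-1],[45,-326,63.5,0,-1],[45,-326,63.5,0,-1]],
  ],
)

```text
clock: 25.8
ee_pos: [0.5202, -0.0531, 0.0426]
ee_rot: [-180.0, 0.0, -179.9]
contact_force: [-0.1, 0.4, -0.6]
grip_width: 0.567
grip_force: 30.0
```

apply_moves(
  deltas=[
    [[0,0,0,0,0.7],[0,0,0,0,0.7],[0,0,0,0,0.7],[0,0,0,0,0.7],[0,0,-30,0,0.8],[0,0,-65,0,0.8],[0,0,-100,0,0.8],[0,0,-100,0,0.8]],
  ],
)

```text
clock: 26.8
ee_pos: [0.5217, -0.054, 0.1447]
ee_rot: [-180.0, 0.3, -180.0]
contact_force: [0.2, 0.5, 0.5]
grip_width: 0.896
grip_force: 0.0
```

```bash
python3 - <<'E'
from h import *
im=vision.snapshot('top')[:,:,::-1].copy(); cv2.imwrite('pics/top3.png',im)
print('new',lids(im).round(3).tolist())
rel((.493,.27,.12,180),(.493,.27,.015,180))
E
```

```text
new [[0.409, 0.359], [0.417, 0.27], [0.494, 0.27], [0.484, 0.358], [0.567, 0.36]]
t 26.85 pos [ 0.5205 -0.0538  0.1432] rot [-1.7998e+02  1.4000e-01 -1.7999e+02] w 0.9 F [-0.2  0.2 -0.5]
(0.493, 0.27, 0.12, 180) -> [27.5, 323.8, 23.0] 0.0
(0.493, 0.27, 0.015, 180) -> [27.8, 323.9, 128.0] 0.0
```

apply_moves(
  deltas=[
    [[4,54,0,0,0.8],[9,108,0,0,0.8],[13,162,0,0,0.8],[18,216,0,0,0.8],[22,270,0,0,0.8],[26,324,0,0,0.8],[26,324,0,0,0.8],[26,324,50,0,0.8],[26,324,95,0,0.8],[26,324,120,0,0.8],[26,324,127,0,0.8],[26,324,127,0,0.8]],
  ],
)

```text
clock: 28.35
ee_pos: [0.4936, 0.2694, 0.0149]
ee_rot: [-180.0, -0.1, 180.0]
contact_force: [0.4, 1.1, -0.7]
grip_width: 0.901
grip_force: 0.0
```

apply_moves(
  deltas=[
    [[0,0,0,0,-1],[0,0,0,0,-1],[0,0,0,0,-1],[0,0,0,0,-1],[0,0,0,0,-1],[0,0,0,0,-1],[0,0,-45,0,-1],[0,0,-90,0,-1],[0,0,-90,0,-1]],
  ],
)

```text
clock: 29.48
ee_pos: [0.4958, 0.2714, 0.1083]
ee_rot: [179.8, 0.3, -180.0]
contact_force: [0.3, -0.1, -2.4]
grip_width: 0.562
grip_force: 30.0
```

```bash
python3 - <<'E'
from h import *
rel((.429,-.05,.1,180),(.429,-.05,.0415,180))
E
```

```text
t 29.48 pos [0.4958 0.2714 0.1083] rot [ 179.83    0.32 -179.98] w 0.562 F [ 0.3 -0.1 -2.4]
(0.429, -0.05, 0.1, 180) -> [66.9, -321.4, 7.0] 0.0
(0.429, -0.05, 0.0415, 180) -> [67.3, -321.6, 65.5] 0.0
```

apply_moves(
  deltas=[
    [[11,-54,0,0,-1],[22,-107,0,0,-1],[33,-160,0,0,-1],[44,-214,0,0,-1],[55,-268,0,0,-1],[65,-320,0,0,-1],[65,-320,5,0,-1],[65,-320,35,0,-1],[65,-320,56,0,-1],[65,-320,64,0,-1],[65,-320,64,0,-1],[65,-320,64,0,-1]],
  ],
)

```text
clock: 30.98
ee_pos: [0.4288, -0.0492, 0.0411]
ee_rot: [180.0, -0.0, -179.9]
contact_force: [-0.4, -0.4, -0.9]
grip_width: 0.566
grip_force: 30.0
```

apply_moves(
  deltas=[
    [[0,0,0,0,0.7],[0,0,0,0,0.7],[0,0,0,0,0.7],[0,0,0,0,0.7],[0,0,-30,0,0.8],[0,0,-65,0,0.8],[0,0,-100,0,0.8],[0,0,-100,0,0.8]],
  ],
)

```text
clock: 31.98
ee_pos: [0.4306, -0.05, 0.1434]
ee_rot: [-180.0, 0.3, -180.0]
contact_force: [0.5, -1.0, -0.6]
grip_width: 0.899
grip_force: 0.0
```

```bash
python3 - <<'E'
from h import *
im=vision.snapshot('top')[:,:,::-1].copy(); cv2.imwrite('pics/top4.png',im)
print('new',lids(im).round(3).tolist())
rel((.417,.27,.12,180),(.417,.27,.015,180))
E
```

```text
new [[0.409, 0.359], [0.485, 0.36], [0.417, 0.27], [0.567, 0.362]]
t 32.02 pos [ 0.4296 -0.0498  0.1421] rot [-1.7998e+02  1.6000e-01 -1.7999e+02] w 0.894 F [-1.   0.1 -0.4]
(0.417, 0.27, 0.12, 180) -> [12.6, 319.8, 21.9] 0.0
(0.417, 0.27, 0.015, 180) -> [12.9, 319.9, 126.9] 0.0
```

apply_moves(
  deltas=[
    [[2,54,0,0,0.8],[4,107,0,0,0.8],[6,160,0,0,0.8],[8,214,0,0,0.8],[10,268,0,0,0.8],[12,320,0,0,0.8],[12,320,0,0,0.8],[12,320,50,0,0.8],[12,320,95,0,0.8],[12,320,119,0,0.8],[12,320,126,0,0.8],[12,320,126,0,0.8]],
  ],
)

```text
clock: 33.52
ee_pos: [0.4164, 0.2695, 0.0148]
ee_rot: [-179.9, -0.1, 180.0]
contact_force: [-0.3, -0.4, 0.7]
grip_width: 0.902
grip_force: 0.0
```

apply_moves(
  deltas=[
    [[0,0,0,0,-1],[0,0,0,0,-1],[0,0,0,0,-1],[0,0,0,0,-1],[0,0,0,0,-1],[0,0,0,0,-1],[0,0,-45,0,-1],[0,0,-90,0,-1],[0,0,-90,0,-1]],
  ],
)

```text
clock: 34.65
ee_pos: [0.4186, 0.2715, 0.108]
ee_rot: [179.8, 0.3, -180.0]
contact_force: [0.2, 0.5, -1.6]
grip_width: 0.564
grip_force: 30.0
```

```bash
python3 - <<'E'
from h import *
rel((.525,.066,.1,180),(.525,.066,.0415,180))
E
```

```text
t 34.65 pos [0.4186 0.2715 0.108 ] rot [ 179.82    0.3  -179.98] w 0.564 F [ 0.2  0.5 -1.6]
(0.525, 0.066, 0.1, 180) -> [-106.3, -205.5, 7.9] 0.0
(0.525, 0.066, 0.0415, 180) -> [-106.0, -205.7, 66.4] 0.0
```

apply_moves(
  deltas=[
    [[-27,-50,0,0,-1],[-54,-100,0,0,-1],[-81,-152,0,0,-1],[-108,-204,0,0,-1],[-108,-204,0,0,-1],[-108,-204,5,0,-1],[-108,-204,35,0,-1],[-108,-204,56,0,-1],[-108,-204,64,0,-1],[-108,-204,64,0,-1],[-108,-204,64,0,-1]],
  ],
)

```text
clock: 36.02
ee_pos: [0.5244, 0.0672, 0.0412]
ee_rot: [180.0, -0.0, -179.9]
contact_force: [-0.1, -0.1, -1.9]
grip_width: 0.565
grip_force: 30.0
```

apply_moves(
  deltas=[
    [[0,0,0,0,0.7],[0,0,0,0,0.7],[0,0,0,0,0.7],[0,0,0,0,0.7],[0,0,-30,0,0.8],[0,0,-65,0,0.8],[0,0,-100,0,0.8],[0,0,-100,0,0.8]],
  ],
)

```text
clock: 37.02
ee_pos: [0.5267, 0.0664, 0.1438]
ee_rot: [180.0, 0.3, -180.0]
contact_force: [0.1, -0.5, -0.2]
grip_width: 0.9
grip_force: 0.0
```

```bash
python3 - <<'E'
from h import *
im=vision.snapshot('top')[:,:,::-1].copy(); cv2.imwrite('pics/top5.png',im)
print('new',lids(im).round(3).tolist())
rel((.567,.36,.12,180),(.567,.36,.015,180))
E
```

```text
new [[0.41, 0.358], [0.485, 0.36], [0.565, 0.361]]
t 37.08 pos [0.5255 0.0663 0.1422] rot [ 1.7998e+02  1.4000e-01 -1.7999e+02] w 0.898 F [-0.7 -0.6 -1.3]
(0.567, 0.36, 0.12, 180) -> [-41.5, 293.7, 22.4] 0.0
(0.567, 0.36, 0.015, 180) -> [-41.2, 293.6, 127.4] 0.0
```

apply_moves(
  deltas=[
    [[-8,58,0,0,0.8],[-16,117,0,0,0.8],[-24,176,0,0,0.8],[-32,235,0,0,0.8],[-41,294,0,0,0.8],[-41,294,0,0,0.8],[-41,294,50,0,0.8],[-41,294,95,0,0.8],[-41,294,119,0,0.8],[-41,294,126.5,0,0.8],[-41,294,126.5,0,0.8]],
  ],
)

```text
clock: 38.45
ee_pos: [0.5662, 0.3601, 0.0151]
ee_rot: [180.0, 0.0, 180.0]
contact_force: [-0.0, 0.6, 0.5]
grip_width: 0.896
grip_force: 0.0
```

apply_moves(
  deltas=[
    [[0,0,0,0,-1],[0,0,0,0,-1],[0,0,0,0,-1],[0,0,0,0,-1],[0,0,0,0,-1],[0,0,0,0,-1],[0,0,-45,0,-1],[0,0,-90,0,-1],[0,0,-90,0,-1]],
  ],
)

```text
clock: 39.58
ee_pos: [0.5679, 0.3616, 0.1084]
ee_rot: [179.8, 0.3, -180.0]
contact_force: [-0.1, 0.2, -0.8]
grip_width: 0.566
grip_force: 30.0
```

```bash
python3 - <<'E'
from h import *
rel((.435,.07,.1,180),(.435,.07,.0415,180))
im=vision.snapshot('top')[:,:,::-1].copy(); cv2.imwrite('pics/top6.png',im)
cv2.imwrite('pics/top6z.png',cv2.resize(im[130:270,175:480],None,fx=2.6,fy=2.6,interpolation=cv2.INTER_CUBIC))
E
```

```text
t 39.58 pos [0.5679 0.3616 0.1084] rot [ 179.8     0.32 -179.99] w 0.566 F [-0.1  0.2 -0.8]
(0.435, 0.07, 0.1, 180) -> [133.0, -291.6, 6.7] 0.0
(0.435, 0.07, 0.0415, 180) -> [133.3, -291.8, 65.2] 0.0
```

View pics/top6z.png

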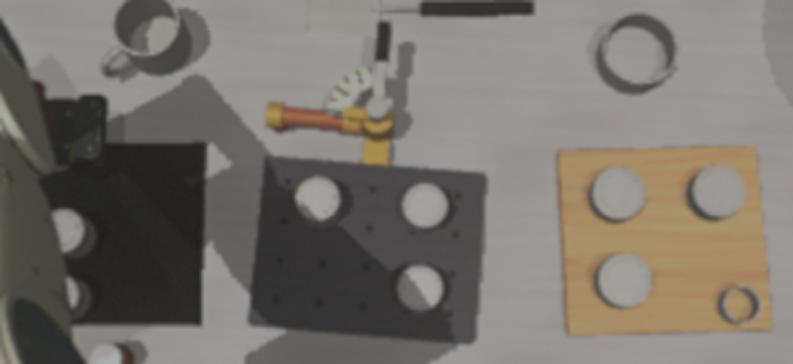

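The three flat tins are on the board at (617,193), (717,190) and (624,280). Three tall tins stand on the plate at (318,198), (425,205) and (419,287), and the lever is still shut. I'll place the fourth.

apply_moves(
  deltas=[
    [[26,-58,0,0,-1],[52,-116,0,0,-1],[79,-174,0,0,-1],[105,-232,0,0,-1],[132,-290,0,0,-1],[132,-290,0,0,-1],[132,-290,5,0,-1],[132,-290,35,0,-1],[132,-290,56,0,-1],[132,-290,64,0,-1],[132,-290,64,0,-1],[132,-290,64,0,-1]],
  ],
)

```text
clock: 41.12
ee_pos: [0.4343, 0.071, 0.0406]
ee_rot: [180.0, 0.0, -179.9]
contact_force: [-0.4, -0.9, -1.1]
grip_width: 0.565
grip_force: 30.0
```

apply_moves(
  deltas=[
    [[0,0,0,0,0.7],[0,0,0,0,0.7],[0,0,0,0,0.7],[0,0,0,0,0.7],[0,0,-30,0,0.8],[0,0,-65,0,0.8],[0,0,-110,0,0.8],[0,0,-110,0,0.8]],
  ],
)

```text
clock: 42.12
ee_pos: [0.436, 0.0705, 0.1536]
ee_rot: [179.9, 0.4, -180.0]
contact_force: [0.0, -0.2, -0.7]
grip_width: 0.9
grip_force: 0.0
```

```bash
python3 - <<'E'
from h import *
rel((.7009,-.0018,.15,357.3),(.7009,-.0018,.15,177.3))
E
```

```text
t 42.12 pos [0.436  0.0705 0.1536] rot [ 179.95    0.37 -180.  ] w 0.9 F [ 0.  -0.2 -0.7]
(0.7009, -0.0018, 0.15, 357.3) -> [-264.9, -72.3, 5.3] -3.094
(0.7009, -0.0018, 0.15, 177.3) -> [-264.9, -72.3, 5.3] 0.047
```

apply_moves(
  deltas=[
    [[-30,-8,0,0.16,0.8],[-60,-16,0,0.32,0.8],[-90,-24,0,0.48,0.8],[-120,-32,0,0.64,0.8],[-150,-40,0,0.8,0.8],[-180,-48,0,0.96,0.8],[-210,-56,0,1.12,0.8],[-240,-65,0,1.28,0.8],[-265,-72,0,1.44,0.8],[-265,-72,0,1.6,0.8],[-265,-72,0,1.6,0.8]],
  ],
)

```text
clock: 43.5
ee_pos: [0.6981, -0.0018, 0.1489]
ee_rot: [-179.9, 0.0, 88.4]
contact_force: [0.1, -0.3, -0.1]
grip_width: 0.898
grip_force: 0.0
```

apply_moves(
  deltas=[
    [[0,0,0,0.16,0.5],[0,0,0,0.32,0.5],[0,0,0,0.48,0.5],[0,0,0,0.64,0.5],[0,0,0,0.8,0.5],[0,0,0,0.96,0.5],[0,0,0,1.12,0.5],[0,0,0,1.28,0.5],[0,0,0,1.44,0.5],[0,0,0,1.588,0.5],[0,0,0,1.588,0.5],[0,0,0,1.588,0.5]],
  ],
)

```text
clock: 45.0
ee_pos: [0.6985, -0.0016, 0.1503]
ee_rot: [180.0, 0.0, -2.4]
contact_force: [-0.3, -0.8, 0.4]
grip_width: 0.754
grip_force: 0.0
```

```bash
python3 - <<'E'
from h import *
rel((.7009,-.0018,.086,-2.7)); print(status.state()['q'][5])
C=cam('scene'); im=vision.snapshot('scene')[:,:,::-1].copy()
cv2.imwrite('pics/s1.png',cv2.resize(im[120:290,150:500],None,fx=2.2,fy=2.2,interpolation=cv2.INTER_CUBIC))
t=vision.snapshot('top')[:,:,::-1].copy(); cv2.imwrite('pics/top7.png',t); print(lids(t).round(3).tolist(), lids(t,.085,(265,185,370,270)).round(3).tolist(), lids(t,.052,(385,180,475,262),.031).round(3).tolist())
E
```

```text
t 45.0 pos [ 0.6985 -0.0016  0.1503] rot [ 1.8e+02  4.0e-02 -2.4e+00] w 0.754 F [-0.3 -0.8  0.4]
(0.7009, -0.0018, 0.086, -2.7) -> [2.5, 0.1, 64.3] 0.005
91.2876452562295
[[0.485, 0.357]] [] [[0.545, -0.273]]
```

View pics/s1.png

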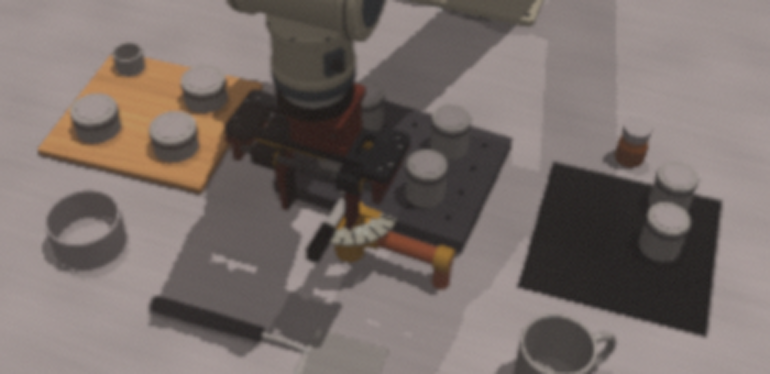

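All tins stand upright, and the lever at (320,242) is shut. I'll grip the sleeve and turn it to 60°.

apply_moves(
  deltas=[
    [[2.5,0,30,0.005,0.5],[2.5,0,55,0.005,0.5],[2.5,0,64,0.005,0.5],[2.5,0,64,0.005,-1],[2.5,0,64,0.005,-1],[2.5,0,64,0.005,-1],[2.5,0,64,0.005,-1],[2.5,0,64,0.005,-1],[2.5,0,64,0.005,-1],[2.5,0,64,0.005,-1],[2.5,0,64,0.005,-1],[2.5,0,64,0.005,-1]],
  ],
)

```text
clock: 46.6
ee_pos: [0.7014, -0.0017, 0.087]
ee_rot: [-180.0, -0.0, -2.9]
contact_force: [-0.7, 1.2, 3.1]
grip_width: 0.178
grip_force: 30.0
```

apply_moves(
  deltas=[
    [[-0.4,-8.3,0,-0.105,-1],[-1.7,-16.4,0,-0.209,-1],[-3.9,-24.4,0,-0.314,-1],[-6.8,-32.1,0,-0.419,-1],[-10.6,-39.5,0,-0.524,-1],[-15.1,-46.4,0,-0.628,-1],[-20.3,-52.9,0,-0.733,-1],[-26.1,-58.7,0,-0.838,-1],[-32.6,-63.9,0,-0.942,-1],[-39.5,-68.4,0,-1.047,-1],[-39.5,-68.4,0,-1.047,-1],[-39.5,-68.4,0,-1.047,-1]],
  ],
)

```text
clock: 48.1
ee_pos: [0.6659, 0.0681, 0.087]
ee_rot: [179.9, 0.0, 57.0]
contact_force: [0.5, -2.6, 2.4]
grip_width: 0.18
grip_force: 30.0
```

```bash
python3 - <<'E'
from h import *
q=np.radians(57.3); rel((.622+.079*np.cos(q),.0018+.079*np.sin(q),.086,57.3))
E
```

```text
t 48.1 pos [0.6659 0.0681 0.087 ] rot [179.95   0.    56.97] w 0.18 F [ 0.5 -2.6  2.4]
(np.float64(0.6646789853177347), np.float64(0.06827935177367918), 0.086, 57.3) -> [-0.5, -1.1, 1.0] -0.006
```

apply_moves(
  deltas=[
    [[0,-0.5,0,0,0],[0,-0.5,0,0,0],[0,-0.5,0,0,0],[0,-0.5,0,0,0],[0,-0.5,0,0,0],[0,-0.5,0,0,0],[0,0,-50,0,0],[0,0,-90,0,0],[0,0,-90,0,0],[0,0,-90,0,0]],
  ],
)

```text
clock: 49.35
ee_pos: [0.6649, 0.0685, 0.1762]
ee_rot: [-180.0, 0.0, 57.1]
contact_force: [0.0, -0.2, -0.4]
grip_width: 0.501
grip_force: 0.0
```

```bash
python3 - <<'E'
from h import *
st=status.state(); rel(); C=cam('wrist',st); im=vision.snapshot('wrist')[:,:,::-1].copy()
ax=np.array([.622,.0018])
for a in(55,60,65):
    q=np.radians(a-2.7);u=np.array([np.cos(q),np.sin(q)]);P=w2p(C,[[*(ax+.056*u),.116],[*(ax+.102*u),.116]])
    cv2.polylines(im,[(P*8).round().astype(int)],False,(0,255,0),1,cv2.LINE_AA,3)
cv2.imwrite('pics/w3.png',im)
E
```

```text
t 49.35 pos [0.6649 0.0685 0.1762] rot [-1.7996e+02  3.0000e-02  5.7050e+01] w 0.501 F [ 0.  -0.2 -0.4]
```

View pics/w3.png

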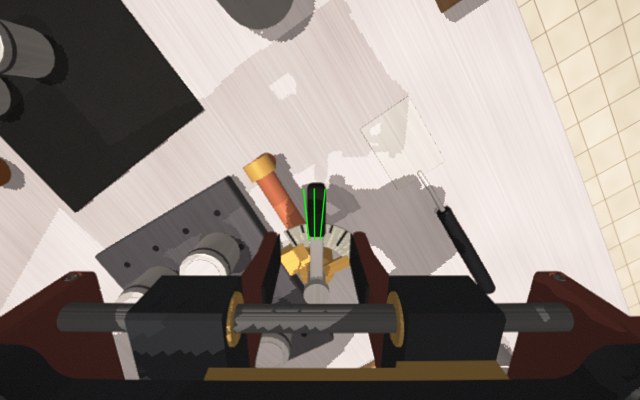

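The sleeve at (315,210) lies between the 55° and 65° lines. I'll back away toward the start pose and check everything once more.

apply_moves(
  deltas=[
    [[0,0,-50,0,0],[10,-35,-60,0,0],[30,-95,-60,0,0],[45,-155,-60,0,0],[60,-215,-60,0,0],[80,-275,-60,0,0],[95,-335,-60,0,0],[115,-395,-60,0,0],[130,-455,-60,0,0],[150,-515,-60,0,0],[170,-575,-60,0,0],[190,-635,-60,0,0]],
  ],
)

```text
clock: 50.9
ee_pos: [0.2355, 0.5722, 0.2351]
ee_rot: [180.0, 0.1, 57.1]
contact_force: [1.5, -0.1, -0.0]
grip_width: 0.5
grip_force: 0.0
```

apply_moves(
  deltas=[
    [[0,0,0,0,0],[0,0,0,0,0],[0,0,0,0,0],[0,0,0,0,0]],
  ],
)

```text
clock: 51.4
ee_pos: [0.2384, 0.5705, 0.2367]
ee_rot: [180.0, 0.0, 56.9]
contact_force: [1.2, 0.1, 0.9]
grip_width: 0.499
grip_force: 0.0
```

```bash
python3 - <<'E'
from h import *
rel(); t=vision.snapshot('top')[:,:,::-1].copy(); cv2.imwrite('pics/top8.png',t)
print('mat',lids(t).round(3).tolist()); c,s=np.cos(np.radians(-2.7)),np.sin(np.radians(-2.7))
P=lids(t,.085,(265,185,370,270)); print('plate frame',((P-[.4771,.0082])@np.array([[c,-s],[s,c]])).round(3).tolist()); print('board',lids(t,.052,(385,180,475,262),.031).round(3).tolist())
cv2.imwrite('pics/top8z.png',cv2.resize(t[130:270,175:480],None,fx=2.6,fy=2.6,interpolation=cv2.INTER_CUBIC))
E
```

```text
t 51.4 pos [0.2384 0.5705 0.2367] rot [1.7999e+02 2.0000e-02 5.6950e+01] w 0.499 F [1.2 0.1 0.9]
mat [[0.409, 0.359], [0.484, 0.358]]
plate frame [[-0.048, -0.058], [-0.047, 0.061], [0.045, -0.06], [0.076, 0.038]]
board [[0.545, -0.275], [0.446, -0.281]]
```

View pics/top8z.png

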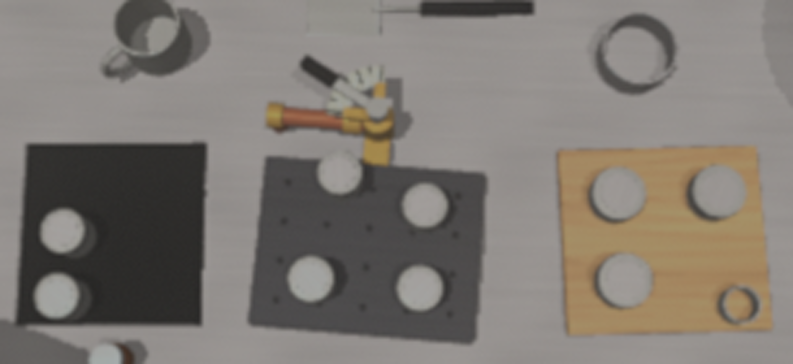

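The view shows a change: the tall tin first placed at plate (45,60) mm has been knocked to about (76,38) mm. That is inside the ±90/±120 limits, but I'll confirm it is upright and flat on the plate with the scene camera, and read the valve angle.

```bash
python3 - <<'E'
from h import *
T=cam('top'); v=p2w(T,np.array([(320,71),(379,107)])/2.6+[175,130]-.3,[.116]*2)[:,:2]; d=v[0]-[.622,.0018]
print('valve',np.degrees(np.arctan2(d[1],d[0]))+2.7,np.hypot(*d),v)
C=cam('scene'); im=vision.snapshot('scene')[:,:,::-1].copy(); im=cv2.resize(im[140:250,260:400],None,fx=5,fy=5,interpolation=cv2.INTER_CUBIC)
c,s=np.cos(np.radians(-2.7)),np.sin(np.radians(-2.7))
for u,w in((.076,.038),(-.047,.061),(.045,-.06)):
    x,y=np.array([.4771,.0082])+[u*c-w*s,u*s+w*c]
    for z in(.03,.085): cv2.polylines(im,[((ring(C,x,y,z,.025)-[260,140]+.4)*5*8).round().astype(int)],True,(0,0,255),1,cv2.LINE_AA,3)
q=np.array([[*(np.array([.4771,.0082])+[u*c-w*s,u*s+w*c]),.03] for u,w in((.1,.13),(.1,-.13),(-.1,-.13),(-.1,.13))])
cv2.polylines(im,[((w2p(C,q)-[260,140]+.4)*5*8).round().astype(int)],True,(0,255,255),1,cv2.LINE_AA,3)
cv2.imwrite('pics/s2.png',im)
E
```

```text
valve 60.89317296518123 0.07694670590081303 [[6.62555305e-01 6.71916112e-02]
 [6.22721227e-01 2.55476395e-04]]
```

View pics/s2.png

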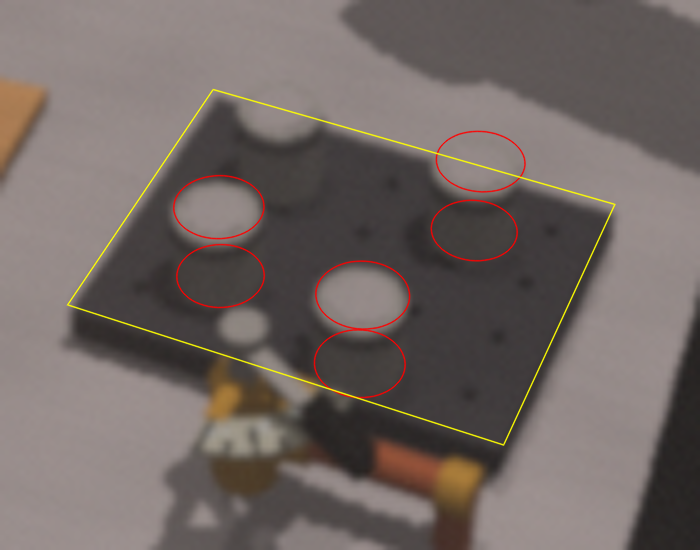

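The knocked tin (360,310) fits the rings as well as its neighbours, so it is upright and on the plate. The valve reads about 61°. I'm handing in.

```bash
python3 -c "
from workcell import arm
print(arm.finish_job())"
```

```text
the job is handed in; nothing more can be done
None
```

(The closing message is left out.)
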